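# Zero the portion scale through its recessed key

### The job

Zero the portion scale that carries the empty steel ring: with a fingertip slide its dust shutter fully open, reach down into the well beneath it and gently press the sunken key all the way down, keep it down for a full second and let it spring back, then push the shutter fully shut again. Pick nothing up, and leave the ring, the other scale with the custard cup and the loose things around them as they are.

Things in the scene. Friction and masses are not known exactly. Their poses are not given: they have to be found in the camera images.
- scale_a: the scale to be zeroed, with the empty steel ring on its platter; fixed; white, 240 (x) x 170 (y) x 50 mm. Origin: centre of its underside; the front with the dark display faces its own -x, y is +90 degrees from x, z up. The console is the front 90 mm (x -120 to -30 mm), top 50 mm up; behind it a steel platter, 134 x 150 mm, top 46 mm up, centred at x = +47 mm
- scale_b: the second scale, exactly like the first, with the custard cup on its platter; it is to be left alone. Either scale may stand on the left or on the right
- well_a (a point): centre of the mouth, level with the console's top, of the square well in the console: 48 x 48 mm, 28 mm deep, sides parallel to the scale's x and y; at x = -75, y = +35 mm on the scale, axes as the scale's. Two rails 4 mm wide, 6 mm higher than the console, run along y at 34 mm either side (in x) of this point
- key_a_top (a point): centre of the top face of the sunken round rubber key, 26 mm in diameter, at the middle of the well; at rest it lies 16 mm below the console's top. It moves straight down 6 mm to a hard stop, against a spring of 1.8 N at first and 5.4 N when fully down
- key_a (a joint): how far the key is pressed, m: 0 up, 0.006 fully down; it springs back when released
- shutter_a (a joint): how far the shutter is slid open, m: 0 fully shut (centred over the well), 0.064 fully open (moved to the scale's -y); the well is wholly uncovered from 0.054 on. Hard stops at both ends; it stays where it is left; sliding takes about 1.5 N. It may start up to 0.02 open
- rib_a (a point): middle of the top edge of the rib on the shutter, moves with it. The shutter is a grey plate 62 (x) x 60 (y) mm, upper face 55 mm above the table; across its middle stands the rib, 44 mm long along the scale's x, 6 mm thick (10 mm in the lowest 2 mm), top 12 mm above the plate. Push it from its side: to the scale's -y to open, +y to shut
- key_b (a joint): the same key of the second scale, to be left alone
- rib_b (a point): the rib on the second scale's shutter, to be left alone
- empty_ring: open steel ring, 55 mm in diameter, 31 mm high, loose on the platter of the scale to be zeroed; origin at the centre of its underside
- custard_cup: paper cup of custard, 58 mm across, 46 mm high, loose on the second scale's platter; origin at the centre of its underside
- timer: white wind-up timer, 68 mm across, 56 mm high, loose on the table in front; origin under its centre
- tape: roll of masking tape, 82 mm across, 24 mm high, loose on the table in front; origin under its centre

How it is judged:
On the way, in this order (a step that is already met when the one before it is completed fails the run):
1. the shutter of the scale with the ring is slid open until the well is uncovered (value of joint shutter_a above 0.054 m), for 0.1 s.
2. the sunken key is held fully down for a second (value of joint key_a above 0.0045 m), for 0.9 s.
3. the key has sprung back and the shutter is pushed fully shut (value of joint key_a below 0.0015 m and value of joint shutter_a below 0.006 m), for 0.2 s.
At the end, for the whole second after the job is handed in: the key of the scale with the ring is up again (within 1.5 mm), its shutter is shut to within 6 mm, the ring and the custard cup are within 12 mm of where they stood and at rest, and the second scale's key is up and its shutter within 8 mm of where it was (all of step 3 and value of joint key_b below 0.0015 m and distance of rib_b from where it was at the start of the episode below 0.008 m and distance of each of empty_ring, custard_cup from where it was at the start of the episode below 0.012 m and linear speed of empty_ring below 0.02 m/s); the robot touches nothing.
It fails at once if the steel ring is lifted or shoved (more than 12 mm) (distance of empty_ring from where it was at the start of the episode above 0.012 m).
It fails at once if the custard cup is lifted or shoved (more than 12 mm) (distance of custard_cup from where it was at the start of the episode above 0.012 m).
It fails at once if the second scale's key is pressed or its shutter moved (more than 8 mm) (value of joint key_b above 0.003 m or distance of rib_b from where it was at the start of the episode above 0.008 m).
It fails at once if the timer or the tape is lifted or shoved (more than 20 mm) (distance of any of timer, tape from where it was at the start of the episode above 0.02 m).
It fails at once if the scale is struck or pressed hard (over 40 N) (contact force between any of the arm, the fingers and scale_a above 40 N).
It also fails if it takes over 51 s, if anything falls off the work surface, if the arm or the gripper's body presses on something with over 40 N, if the wrist force passes 120 N, or if a joint passes its speed limit or range.

### The arm

A 6-joint arm with a two-finger parallel gripper is mounted at the origin on a cart in front of the work surface, level with it; the furniture and walls round the work are solid. World frame = base frame: x ahead of the robot, y to its left, z up, the work surface at z = 0. Lengths are in m, angles in rad, forces in N, time in s.
With the tool pointing down it reaches from about 0.425 to 0.925 m from the base axis. Payload 12.5 kg.
Tool frame: the origin (TCP) lies midway between the tips of the shut fingers; the grasp point (between the pads) lies 19 mm behind it (grasp_offset is the distance from the TCP to the grasp point, in m); z points along the fingers, y is the line along which they close (so a half turn about z gives the same grasp; the last joint's range is limited). The gripper opens to 85 mm and grips with 20 to 120 N. Pads are 22 mm wide; open, the fingers measure 114 mm over their backs; the gripper's body (76 mm by 85 mm) begins 54 mm behind the grasp point. The pads swing forward as they close: fully open they stand 13 mm farther back than shut.
Start: joints at [-1.373, 0.491, 1.559, -0, 1.092, -0.106], TCP at [0.187, -0.596, 0.231] pointing down, gripper open.
Joint ranges: [-3.1, 3.1], [-0.84, 2.19], [0.05, 2.79], [-1.13, 4.28], [0.06, 2.93], [-2.69, 2.69]. Speed limits (rad/s): [2.22, 2.22, 2.79, 3.14, 3.14, 3.14].

### API

Orientations are given as [roll, pitch, yaw] about the fixed x, y, z axes, in that order (R = Rz(yaw) Ry(pitch) Rx(roll)).
In Python, from station import * gives the robot as it stands.
- The arm moves only by the tool play_rows, never from a script. Its argument "targets" is a list of rows, each a list of 6 numbers: the shift along the tool's x, y, z in mm, then the turn, a rotation vector about the tool's x, y, z in degrees. A call has 1 to 5 rows; each row is the pose to reach, as a shift and turn from the pose commanded when the call began, along the tool's axes at that moment; what a row does not reach only later rows make up. A row lasts 1/10 s, in which the tool goes at most 50 mm and 8.59 degrees, less where a joint would pass 70% of its speed; a pose out of reach is approached as far as the arm can. A call with a gripper value outside its range is refused whole. "claw" is the opening, from 0 (shut) to 1 (fully open), set as the call begins (left out, the last holds). The fingers move at their own pace and stop on an object; "newtons" is the grip in N (left out, the last holds). Time passes only in rows, so rows that repeat a pose let the fingers close. It gives the time, the measured TCP pose, the force, the opening and the grip force at its end, in the units of the state.
- state(): the state, without advancing time (a new reading comes with each control period).
- snapshot(name): name is "scene" or "top"; returns the picture (420x560x3 uint8, red, green, blue); there is no depth.
- calibration(name): a dict with "fx", "fy", "cx", "cy" (pixels), "origin" and "rotation" of the camera in the world. Camera axes: x right, y down, z forward; pixel columns grow to the right and rows downward; lengths in m; the calibration is good to about 2 mm. A picture is of the moment at which its call begins. calibration takes no time and is no camera call.
- job_done(): hands the job in; it is judged then, once.
The state is a dict: "clock": time; "joint_positions": joint angles; "qd": joint speeds; "joint_efforts": joint torques, N m; "eef_pos": TCP position; "orientation": TCP orientation; "contact_force": force on the tool from outside, world axes, zero at the start; "wrist_torque": the same for the moment, N m; "grip_width": finger opening in m; "grasp_force": force on a finger pad.
Only numpy, scipy, OpenCV 4.12 (cv2) and the standard library are available. Lean on these libraries where they do the work, as an engineer would, in place of code of your own. Each camera call takes 0.05 s, during which the arm holds its last target. There are 200 camera calls.

## Working session

There is one attempt and no reset: what is moved stays moved. The work goes in short steps, Python scripts to look and compute and a tool call to move; the robot and the scene stay as the last step left them, time stands still between calls to the robot, and variables do not carry over. Pictures are saved under pics/ and viewed, at most 10 in all, crops included, and the job is handed in when it is done.

Besides the shell and the picture viewer there is one more tool, called after "Emit:" by a JSON object that holds its "name" and its "arguments". play_rows: Moves the arm, as the interface text tells. Its arguments: {"type":"object","properties":{"targets":{"type":"array","items":{"type":"array","items":{"type":"number"}}},"claw":{"type":"number"},"newtons":{"type":"number"}},"required":["targets"]}

```bash
mkdir -p pics; python3 - <<'E'
from station import *
import cv2
for n in("scene","top"):
    cv2.imwrite(f"pics/{n}0.png",cv2.resize(snapshot(n)[:,:,::-1],(784,588),interpolation=cv2.INTER_CUBIC))
    print(calibration(n))
print(state())
E
```

```text
{'fx': 449.81234234825564, 'fy': 449.81234234825564, 'cx': 274.9588219935188, 'cy': 208.29224656335546, 'origin': array([-0.01876514,  0.57900065,  0.86471508]), 'rotation': array([-2.31195269,  0.00989992, -2.52237983])}
{'fx': 513.8553574210611, 'fy': 513.8553574210611, 'cx': 274.6491604492843, 'cy': 207.93980700751564, 'origin': array([ 0.36430292, -0.12135185,  1.32286513]), 'rotation': array([-3.03439889, -0.00641457, -1.56382169])}
{'clock': 0.1, 'joint_positions': array([-1.37259548e+00,  4.91475549e-01,  1.55939465e+00, -5.41672867e-06,
        1.09168884e+00, -1.05636122e-01]), 'qd': array([-0.00020879, -0.00177124, -0.0007569 ,  0.00050912, -0.00167321,
       -0.00075406]), 'joint_efforts': array([ 1.43081739e-03, -6.19446087e+01, -2.62026769e+01, -1.75832943e-04,
        2.90547847e-03, -5.80438609e-06]), 'eef_pos': array([ 0.18694925, -0.59617601,  0.2307988 ]), 'orientation': array([-3.14063115e+00, -9.71173874e-05,  3.03839423e-01]), 'contact_force': array([ 0.24184041,  0.5426763 , -0.78457909]), 'wrist_torque': array([-0.04142687,  0.01360392,  0.00149904]), 'grasp_force': 0.0, 'grip_width': 0.08561282473666317}
```

View pics/scene0.png

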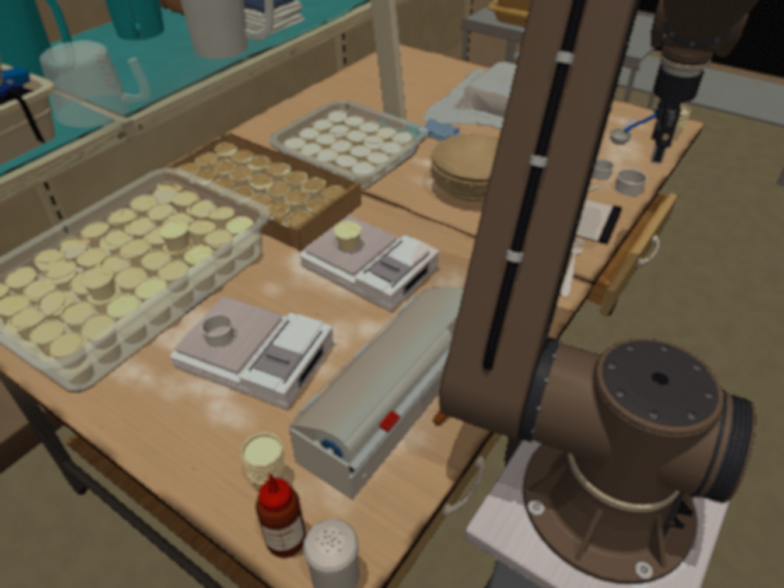

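View pics/top0.png

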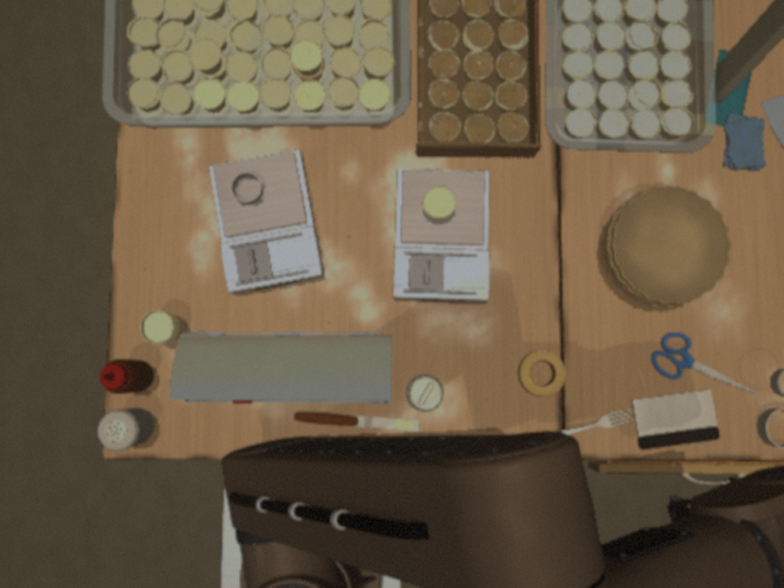

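```bash
cat > h.py <<'E'
from station import *
import cv2, numpy as np
from scipy.spatial.transform import Rotation as R
def cam(n):
    c=calibration(n); r=np.array(c["rotation"]); 
    return c,(R.from_euler('xyz',r).as_matrix() if r.shape==(3,) else r)
def ray(n,u,v,z):
    c,M=cam(n); d=M@np.array([(u-c["cx"])/c["fx"],(v-c["cy"])/c["fy"],1]); o=np.array(c["origin"])
    return o+d*(z-o[2])/d[2]
def pix(n,p):
    c,M=cam(n); q=M.T@(np.array(p)-c["origin"]); return q[0]/q[2]*c["fx"]+c["cx"],q[1]/q[2]*c["fy"]+c["cy"]
E
python3 - <<'E'
from h import *
im=snapshot("top"); s=snapshot("scene")
a=cv2.resize(im[100:214,143:237,::-1],None,fx=5,fy=5,interpolation=cv2.INTER_CUBIC)
b=cv2.resize(s[205:295,115:245,::-1],None,fx=5,fy=5,interpolation=cv2.INTER_CUBIC)
cv2.imwrite("pics/ta.png",a);cv2.imwrite("pics/sb.png",b)
for u,v in((213,155),(319,278)): print(ray("top",u/1.4,v/1.4,.05))
for p in((190,182),(203,171)): print(im[p[1],p[0]])
E
```

```text
[0.74724059 0.18423982 0.05      ]
[ 0.52393999 -0.01165844  0.05      ]
[124 118 110]
[153 155 158]
```

View pics/ta.png

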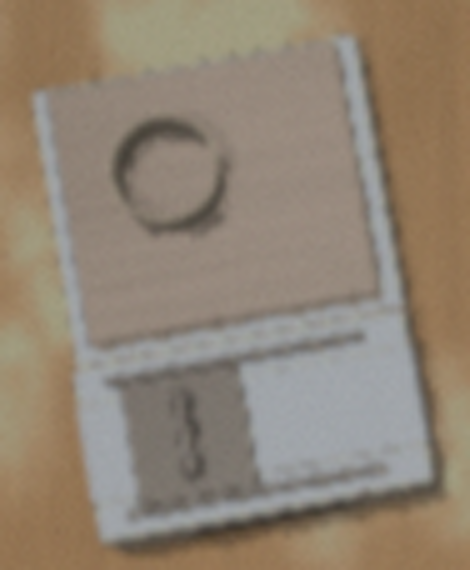

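View pics/sb.png

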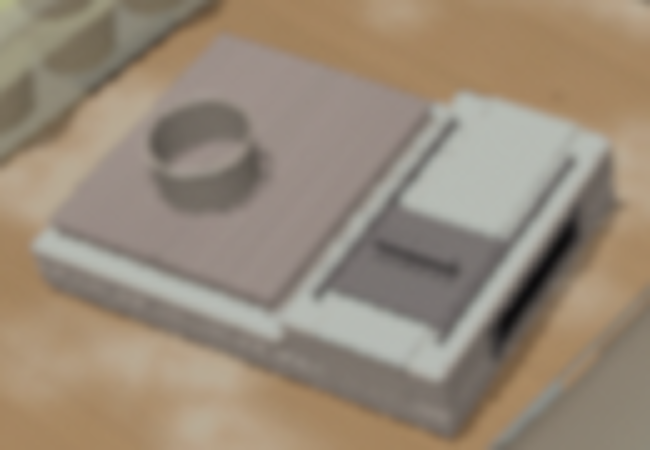

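```bash
cat >> h.py <<'E'
def T(a,b): return ray("top",(a+.5)/5-.5+143,(b+.5)/5-.5+100,1)
E
python3 - <<'E'
from h import *
f=lambda a,b:((a+.5)/5-.5+143,(b+.5)/5-.5+100)
g=lambda a,b:((a+.5)/5-.5+115,(b+.5)/5-.5+205)
L=[(114,75,46),(114,-75,46),(-20,-75,46),(-20,75,46),(-120,85,50),(-120,-85,50),(-30,-85,50),(-30,85,50)]
P=[(48,92),(338,45),(380,297),(87,345),(103,543),(435,483),(402,310),(78,368)]
W=np.array([ray("top",*f(*p),l[2]/1000) for p,l in zip(P,L)])[:,:2]
l=np.array(L)[:,:2]/1000
lc,wc=l-l.mean(0),W-W.mean(0); A=lc[:,0]+1j*lc[:,1];B=wc[:,0]+1j*wc[:,1]
k=(A.conj()@B)/(A.conj()@A); th=np.angle(k); print("scale",abs(k),"yaw",th,np.degrees(th))
c,s=np.cos(th),np.sin(th);M=np.array([[c,-s],[s,c]]);t=W.mean(0)-M@l.mean(0);print("origin",t)
print("res mm",((W-(l@M.T+t))*1e3).round(1).tolist())
lo=lambda w:(M.T@(w[:2]-t)*1e3).round(1)
for n,z,ps,F in(("top",.055,[(122,380),(240,365),(262,485),(138,510)],f),("top",.067,[(185,390),(198,475)],f),("scene",.067,[(377,240),(458,270)],g),("scene",.055,[(398,206),(506,240),(328,290),(437,332)],g)):
    print(n,[lo(ray(n,*F(*p),z)).tolist() for p in ps])
print("well",M@[-.075,.035]+t)
# obstacles: tray etc. not needed
np.savez("fit.npz",M=M,t=t,th=th)
E
```

```text
scale 0.989082222642043 yaw 0.18781312461134184 10.760899377394496
origin [0.63142359 0.08949954]
res mm [[0.0, -0.0], [-2.1, 0.5], [-0.9, 1.6], [1.3, 1.2], [0.9, -1.9], [0.5, 0.5], [-0.3, 1.7], [0.6, -3.5]]
top [[-41.1, 59.9], [-44.1, 0.7], [-105.7, -0.2], [-107.0, 62.4]]
top [[-54.1, 28.0], [-97.0, 28.5]]
scene [[-56.5, 38.0], [-101.6, 38.4]]
scene [[-46.4, 6.3], [-106.0, 3.9], [-45.2, 65.9], [-105.7, 66.6]]
well [0.55120759 0.10988074]
```

```bash
cat >> h.py <<'E'
def rel(p,yaw,q=None,y0=None):
    "shift mm / turn deg from measured pose (or pose q,y0) to tool-down pose p, yaw; prints next start"
    if q is None: s=state(); q=s["eef_pos"]; y0=s["orientation"]
    R0=R.from_euler('xyz',y0); R1=R.from_euler('xyz',[np.pi,0,yaw])
    print((R0.inv().apply(np.array(p)-q)*1e3).round(1),np.degrees((R0.inv()*R1).as_rotvec()).round(2))
    return np.array(p),[np.pi,0,yaw]
try: F=np.load("fit.npz")
except OSError: F=None
def loc(x,y,z): return np.r_[F["M"]@[x/1e3,y/1e3]+F["t"],z]
E
python3 - <<'E'
from h import *
yaw=float(F["th"])+np.pi/2
p=rel([.33,-.42,.231],.304+.45)
p=rel([.46,-.22,.231],.304+.9,*p)
p=rel([.54,-.02,.22],.304+1.25,*p)
p=rel(loc(-75,60,.13),yaw,*p)
print(loc(-75,60,.13),yaw)
E
```

```text
[ 1.892e+02 -1.254e+02  1.000e-01] [-3.00e-02 -1.00e-02 -2.58e+01]
[231.7 -56.8  -0. ] [ -0.     0.   -25.78]
[215.4   3.   11. ] [  0.     0.   -20.05]
[154.5   3.9  90. ] [  0.     0.   -11.72]
[0.54653982 0.13444112 0.13      ] 1.7586094514062385
```

Emit:
{"name": "play_rows", "arguments": {"targets": [[189,-125,0,0,0,-25.8],[189,-125,0,0,0,-25.8],[189,-125,0,0,0,-25.8],[189,-125,0,0,0,-25.8],[189,-125,0,0,0,-25.8]], "claw": 0}}

```text
clock: 0.7
eef_pos: [0.3315, -0.4178, 0.2314]
orientation: [-3.141, -0.0, 0.756]
contact_force: [0.4, -0.3, 0.0]
grip_width: 0.0125
grasp_force: 0.0
```

Emit:
{"name": "play_rows", "arguments": {"targets": [[232,-57,0,0,0,-25.8],[232,-57,0,0,0,-25.8],[232,-57,0,0,0,-25.8],[232,-57,0,0,0,-25.8],[232,-57,0,0,0,-25.8]]}}

```text
clock: 1.2
eef_pos: [0.461, -0.2178, 0.2314]
orientation: [3.141, -0.0, 1.206]
contact_force: [-0.2, -0.4, -0.1]
grip_width: -0.0004
grasp_force: 0.0
```

Emit:
{"name": "play_rows", "arguments": {"targets": [[215,3,11,0,0,-20],[215,3,11,0,0,-20],[215,3,11,0,0,-20],[215,3,11,0,0,-20],[215,3,11,0,0,-20]]}}

```text
clock: 1.7
eef_pos: [0.5407, -0.0168, 0.22]
orientation: [-3.142, -0.0, 1.557]
contact_force: [-0.2, -0.8, 0.2]
grip_width: -0.0002
grasp_force: 0.0
```

```bash
python3 - <<'E'
from h import *
s=state();print(s["eef_pos"],s["orientation"],s["joint_positions"],s["contact_force"])
rel(loc(-75,60,.13),float(F["th"])+np.pi/2)
E
```

```text
[ 0.5406792  -0.0168417   0.21995901] [-3.14156698e+00 -3.67883788e-04  1.55673951e+00] [-1.53438571e-01  3.84675744e-01  1.77921028e+00  4.35025727e-04
  9.77783203e-01 -1.39624891e-01] [-0.20804556 -0.80913023  0.20042477]
[151.3   3.7  90. ] [  0.    -0.02 -11.57]
```

Emit:
{"name": "play_rows", "arguments": {"targets": [[151,4,90,0,0,-11.6],[151,4,90,0,0,-11.6],[151,4,90,0,0,-11.6],[151,4,90,0,0,-11.6],[151,4,90,0,0,-11.6]]}}

```text
clock: 2.2
eef_pos: [0.5455, 0.1324, 0.1283]
orientation: [-3.138, -0.0, 1.759]
contact_force: [0.2, -0.5, 0.7]
grip_width: 0.0001
grasp_force: 0.0
```

```bash
python3 - <<'E'
from h import *
s=state();print(s["eef_pos"],s["orientation"])
for n,o in(("scene",(205,115)),("top",(90,133))):
    im=snapshot(n)[o[0]:o[0]+120,o[1]:o[1]+140,::-1]
    im=cv2.resize(im,None,fx=5,fy=5,interpolation=cv2.INTER_CUBIC)
    u,v=pix(n,s["eef_pos"]);q=(int((u-o[1]+.5)*5),int((v-o[0]+.5)*5));print(n,q)
    cv2.circle(im,q,4,(0,0,255),1)
    cv2.imwrite(f"pics/{n}1.png",im)
E
```

```text
[0.54550768 0.13235579 0.12827793] [-3.13827925e+00 -2.55840540e-04  1.75879266e+00]
scene (371, 192)
top (156, 476)
```

View pics/scene1.png

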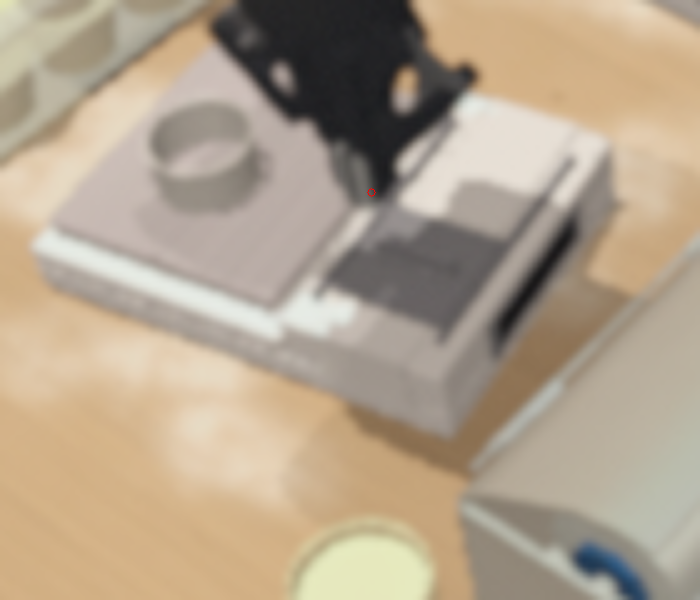

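Emit:
{"name": "play_rows", "arguments": {"targets": [[5,0,25,0,0,0],[5,0,50,0,0,0],[5,0,60,0,0,0],[5,0,64,0,0,0],[5,0,67,0,0,0]]}}

```text
clock: 2.8
eef_pos: [0.5461, 0.1346, 0.0639]
orientation: [3.141, 0.0, 1.755]
contact_force: [0.4, -0.6, 0.8]
grip_width: 0.0002
grasp_force: 0.0
```

Emit:
{"name": "play_rows", "arguments": {"targets": [[-6,0,0,0,0,0],[-10,0,0,0,0,0],[-13,0,0,0,0,0],[-16,0,0,0,0,0],[-19,0,0,0,0,0]]}}

```text
clock: 3.3
eef_pos: [0.5493, 0.1165, 0.0636]
orientation: [3.141, 0.0, 1.756]
contact_force: [-0.4, 1.8, 2.1]
grip_width: 0.0001
grasp_force: 0.8
```

```bash
cat > st.py <<'E'
from h import *
s=state(); p=s["eef_pos"]; print("local",(F["M"].T@(p[:2]-F["t"])*1e3).round(1),p[2],"F local",(F["M"].T@s["contact_force"][:2]).round(2),s["contact_force"][2])
E
python3 st.py
```

```text
local [-75.7  41.8] 0.06358207104374916 F local [-0.08  1.9 ] 2.0614674025154507
```

Emit:
{"name": "play_rows", "arguments": {"targets": [[-2,0,2,0,0,0],[-9,0,2,0,0,0],[-16,0,2,0,0,0],[-23,0,2,0,0,0],[-30,0,2,0,0,0]]}}

```text
clock: 3.8
eef_pos: [0.5548, 0.0864, 0.0612]
orientation: [3.142, 0.0, 1.756]
contact_force: [1.1, 1.9, -0.3]
grip_width: -0.0001
grasp_force: 0.9
```

Emit:
{"name": "play_rows", "arguments": {"targets": [[-5,0,0,0,0,0],[-10,0,0,0,0,0],[-14,0,0,0,0,0],[-16,0,0,0,0,0],[-18,0,0,0,0,0]]}}

```text
clock: 4.3
eef_pos: [0.5579, 0.0693, 0.0613]
orientation: [-3.142, 0.0, 1.756]
contact_force: [1.2, 1.2, 0.0]
grip_width: 0.0003
grasp_force: 0.8
```

```bash
python3 st.py; python3 - <<'E'
from h import *
n,o="scene",(205,115)
cv2.imwrite("pics/scene2.png",cv2.resize(snapshot(n)[o[0]:o[0]+120,o[1]:o[1]+140,::-1],None,fx=5,fy=5,interpolation=cv2.INTER_CUBIC))
E
```

```text
local [-76.   -6.1] 0.06126045956582381 F local [1.43 0.97] 0.028502872377303867
```

View pics/scene2.png

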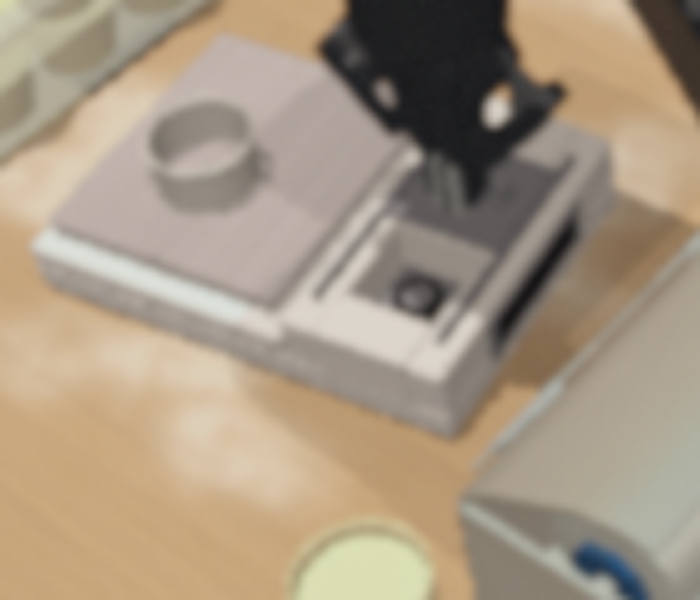

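The shutter has moved to the right and the well is visible, with the dark key at about (418,295). I'll push on in small steps until it hits the stop.

Emit:
{"name": "play_rows", "arguments": {"targets": [[-2,0,0,0,0,0],[-4,0,0,0,0,0],[-5,0,0,0,0,0],[-6,0,0,0,0,0],[-6,0,0,0,0,0]]}}

```text
clock: 4.85
eef_pos: [0.559, 0.0634, 0.0613]
orientation: [-3.142, 0.0, 1.756]
contact_force: [0.1, 0.4, -0.3]
grip_width: 0.0004
grasp_force: 0.2
```

Emit:
{"name": "play_rows", "arguments": {"targets": [[-1,0,0,0,0,0],[-2,0,0,0,0,0],[-2,0,0,0,0,0]]}}

```text
clock: 5.15
eef_pos: [0.5593, 0.0614, 0.0613]
orientation: [-3.142, 0.0, 1.756]
contact_force: [0.5, 0.7, 0.1]
grip_width: 0.0001
grasp_force: 0.3
```

```bash
python3 st.py; python3 - <<'E'
from h import *
g=lambda a,b:((a+.5)/5-.5+115,(b+.5)/5-.5+205)
lo=lambda w:(F["M"].T@(w[:2]-F["t"])*1e3).round(1)
print("key",lo(ray("scene",*g(418,291),.034)),[lo(ray("scene",*g(*p),.05)) for p in((390,220),(492,260),(350,292))])
E
```

```text
local [-76.  -14.1] 0.0612861990732225 F local [0.66 0.58] 0.09561918346231459
key [-72.4  34.6] [array([-44.8,  12.2]), array([-103.7,   14.2]), array([-52.4,  59.4])]
```

Emit:
{"name": "play_rows", "arguments": {"targets": [[-1,0,0,0,0,0],[-2,0,0,0,0,0],[-3,0,0,0,0,0],[-3,0,0,0,0,0]]}}

```text
clock: 5.55
eef_pos: [0.5594, 0.0606, 0.0613]
orientation: [-3.141, -0.002, 1.756]
contact_force: [-2.0, 19.1, 1.5]
grip_width: -0.0
grasp_force: 9.8
```

Emit:
{"name": "play_rows", "arguments": {"targets": [[-1,0,0,0,0,0],[-2,0,0,0,0,0],[-2,0,0,0,0,0]]}}

```text
clock: 5.85
eef_pos: [0.5594, 0.0602, 0.0613]
orientation: [-3.141, -0.004, 1.755]
contact_force: [-2.1, 33.8, 2.5]
grip_width: -0.0002
grasp_force: 16.7
```

```bash
python3 st.py; python3 - <<'E'
from h import *
n,o="top",(90,133)
cv2.imwrite("pics/top2.png",cv2.resize(snapshot(n)[o[0]:o[0]+120,o[1]:o[1]+140,::-1],None,fx=5,fy=5,interpolation=cv2.INTER_CUBIC))
E
```

```text
local [-76.2 -15.4] 0.061290856265583 F local [ 4.23 33.58] 2.479658690997424
```

View pics/top2.png

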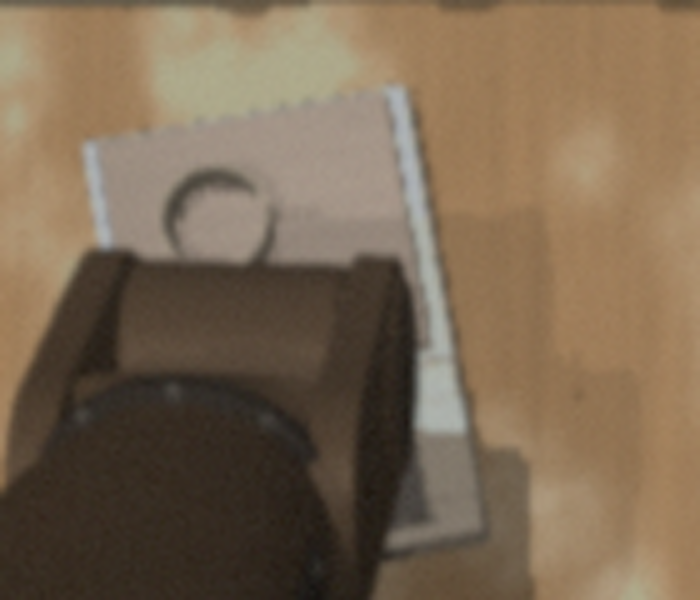

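The top view is blocked by the arm, but the force of 33 N shows the shutter is at its open stop. I'll back off, rise and move over the key.

Emit:
{"name": "play_rows", "arguments": {"targets": [[7,0,0,0,0,0],[12,0,-5,0,0,0],[25,1,-15,0,0,0],[45,1,-15,0,0,0],[53,1,-15,0,0,0]]}}

```text
clock: 6.4
eef_pos: [0.5514, 0.1102, 0.0772]
orientation: [3.141, 0.0, 1.757]
contact_force: [0.1, 0.3, 0.5]
grip_width: 0.0003
grasp_force: 0.0
```

Emit:
{"name": "play_rows", "arguments": {"targets": [[0,0,0,0,0,0],[0,0,0,0,0,0]]}}

```text
clock: 6.6
eef_pos: [0.5516, 0.1087, 0.0764]
orientation: [3.141, 0.0, 1.756]
contact_force: [0.6, -0.2, -0.6]
grip_width: 0.0001
grasp_force: 0.0
```

```bash
python3 st.py; python3 - <<'E'
from h import *
n,o="scene",(205,115)
cv2.imwrite("pics/scene3.png",cv2.resize(snapshot(n)[o[0]:o[0]+120,o[1]:o[1]+140,::-1],None,fx=5,fy=5,interpolation=cv2.INTER_CUBIC))
E
```

```text
local [-74.8  33.8] 0.07644437939125615 F local [ 0.59 -0.33] -0.6357759543142391
```

View pics/scene3.png

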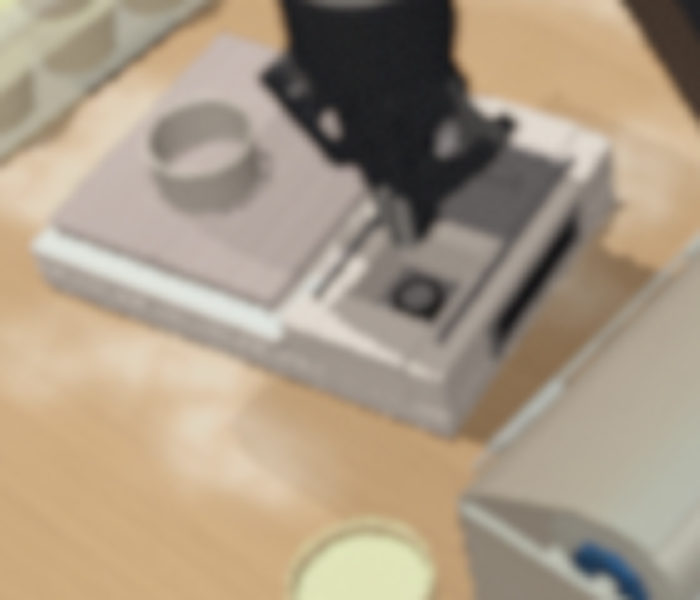

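Emit:
{"name": "play_rows", "arguments": {"targets": [[0,0,12,0,0,0],[0,0,22,0,0,0],[0,0,30,0,0,0],[0,0,36,0,0,0],[0,0,38,0,0,0]]}}

```text
clock: 7.15
eef_pos: [0.5512, 0.1088, 0.0372]
orientation: [-3.14, -0.0, 1.756]
contact_force: [-0.5, 0.2, -0.3]
grip_width: -0.0001
grasp_force: 0.0
```

Emit:
{"name": "play_rows", "arguments": {"targets": [[0,0,2,0,0,0],[0,0,4,0,0,0],[0,0,5,0,0,0],[0,0,6,0,0,0],[0,0,6,0,0,0]]}}

```text
clock: 7.65
eef_pos: [0.5516, 0.1089, 0.0325]
orientation: [3.141, 0.0, 1.756]
contact_force: [0.3, 0.3, 3.2]
grip_width: -0.0002
grasp_force: 1.3
```

Emit:
{"name": "play_rows", "arguments": {"targets": [[0,0,1,0,0,0],[0,0,2,0,0,0],[0,0,2,0,0,0]]}}

```text
clock: 7.95
eef_pos: [0.5516, 0.1089, 0.0303]
orientation: [3.141, 0.0, 1.756]
contact_force: [-0.7, -0.1, 2.4]
grip_width: -0.0
grasp_force: 2.0
```

Key contact; continue to its stop.

Emit:
{"name": "play_rows", "arguments": {"targets": [[0,0,1,0,0,0],[0,0,2,0,0,0],[0,0,2,0,0,0]]}}

```text
clock: 8.25
eef_pos: [0.5516, 0.1089, 0.0283]
orientation: [3.141, 0.0, 1.756]
contact_force: [0.3, 0.4, 4.6]
grip_width: 0.0005
grasp_force: 2.6
```

Emit:
{"name": "play_rows", "arguments": {"targets": [[0,0,0.5,0,0,0],[0,0,1,0,0,0],[0,0,1,0,0,0]]}}

```text
clock: 8.55
eef_pos: [0.5517, 0.1089, 0.028]
orientation: [3.141, 0.0, 1.756]
contact_force: [-1.2, -0.5, 13.3]
grip_width: -0.0004
grasp_force: 6.4
```

The key is on its stop at z = 0.028 m with 13 N, so I'll hold it there and then release.

Emit:
{"name": "play_rows", "arguments": {"targets": [[0,0,0,0,0,0],[0,0,0,0,0,0],[0,0,0,0,0,0],[0,0,0,0,0,0],[0,0,0,0,0,0]]}}

```text
clock: 9.05
eef_pos: [0.5517, 0.1089, 0.028]
orientation: [3.141, 0.0, 1.756]
contact_force: [-2.7, -0.4, 13.8]
grip_width: -0.0003
grasp_force: 6.5
```

Emit:
{"name": "play_rows", "arguments": {"targets": [[0,0,0,0,0,0],[0,0,0,0,0,0],[0,0,0,0,0,0],[0,0,0,0,0,0],[0,0,0,0,0,0]]}}

```text
clock: 9.55
eef_pos: [0.5517, 0.1089, 0.028]
orientation: [3.141, 0.0, 1.756]
contact_force: [-2.2, -0.7, 13.7]
grip_width: -0.0001
grasp_force: 6.5
```

Emit:
{"name": "play_rows", "arguments": {"targets": [[0,0,0,0,0,0],[0,0,0,0,0,0],[0,0,0,0,0,0]]}}

```text
clock: 9.85
eef_pos: [0.5517, 0.1089, 0.028]
orientation: [3.141, 0.0, 1.756]
contact_force: [-1.7, -1.1, 13.3]
grip_width: 0.0
grasp_force: 6.5
```

Emit:
{"name": "play_rows", "arguments": {"targets": [[0,0,-5,0,0,0],[0,0,-15,0,0,0],[0,0,-30,0,0,0],[0,0,-45,0,0,0],[0,0,-60,0,0,0]]}}

```text
clock: 10.35
eef_pos: [0.5512, 0.1089, 0.0879]
orientation: [-3.141, 0.0, 1.756]
contact_force: [0.6, -0.2, -0.2]
grip_width: -0.0003
grasp_force: 0.0
```

Emit:
{"name": "play_rows", "arguments": {"targets": [[-30,0,0,0,0,0],[-60,0,0,0,0,0],[-80,0,0,0,0,0],[-90,0,0,0,0,0],[-90,0,0,0,0,0]]}}

```text
clock: 10.85
eef_pos: [0.5681, 0.0196, 0.0873]
orientation: [-3.141, 0.0, 1.754]
contact_force: [-0.3, 0.8, 0.0]
grip_width: -0.0
grasp_force: 0.0
```

Emit:
{"name": "play_rows", "arguments": {"targets": [[0,0,10,0,0,0],[0,0,18,0,0,0],[0,0,24,0,0,0],[0,0,26.5,0,0,0],[0,0,26.5,0,0,0]]}}

```text
clock: 11.35
eef_pos: [0.5678, 0.0208, 0.0602]
orientation: [-3.141, -0.0, 1.756]
contact_force: [-0.5, 0.6, -0.1]
grip_width: -0.0
grasp_force: 0.0
```

```bash
python3 st.py; python3 - <<'E'
from h import *
n,o="scene",(205,115)
cv2.imwrite("pics/scene4.png",cv2.resize(snapshot(n)[o[0]:o[0]+120,o[1]:o[1]+140,::-1],None,fx=5,fy=5,interpolation=cv2.INTER_CUBIC))
E
```

```text
local [-75.3 -55.6] 0.06016189962763821 F local [-0.41  0.68] -0.14813576090399466
```

View pics/scene4.png

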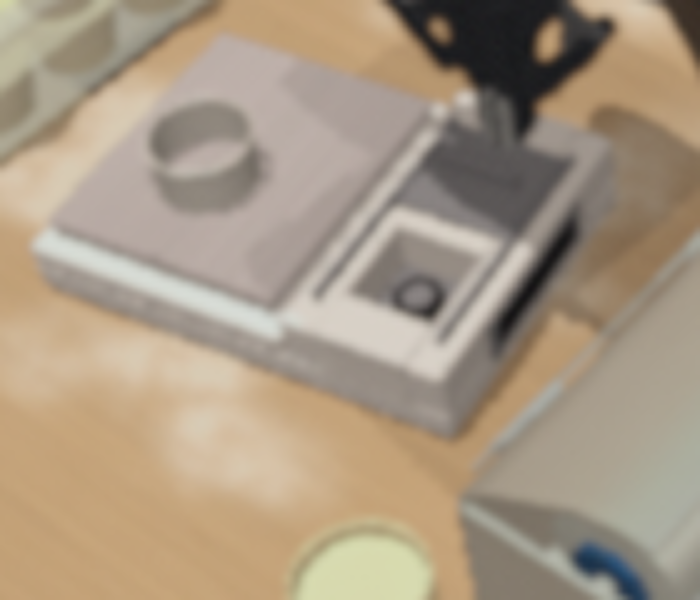

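The well is fully open and the key is back up. The fingers stand behind the rib, near (505,130). Next I push the shutter shut, to TCP local y of about 21.

Emit:
{"name": "play_rows", "arguments": {"targets": [[5,0,0,0,0,0],[10,0,0,0,0,0],[15,0,0,0,0,0],[22,0,0,0,0,0],[30,0,0,0,0,0]]}}

```text
clock: 11.9
eef_pos: [0.5624, 0.0505, 0.0609]
orientation: [3.141, 0.0, 1.756]
contact_force: [-0.2, -2.6, 1.3]
grip_width: -0.0001
grasp_force: 0.9
```

Emit:
{"name": "play_rows", "arguments": {"targets": [[8,0,0,0,0,0],[16,0,0,0,0,0],[24,0,0,0,0,0],[31,0,0,0,0,0],[37,0,0,0,0,0]]}}

```text
clock: 12.4
eef_pos: [0.5555, 0.087, 0.0607]
orientation: [-3.141, 0.0, 1.756]
contact_force: [-0.1, -1.6, 0.3]
grip_width: 0.0004
grasp_force: 0.9
```

Emit:
{"name": "play_rows", "arguments": {"targets": [[2,0,0,0,0,0],[4,0,0,0,0,0],[5,0,0,0,0,0],[6,0,0,0,0,0],[6,0,0,0,0,0]]}}

```text
clock: 12.9
eef_pos: [0.5547, 0.0922, 0.0607]
orientation: [3.142, 0.0, 1.756]
contact_force: [0.5, -0.7, -0.3]
grip_width: 0.0001
grasp_force: 0.2
```

```bash
python3 st.py
```

```text
local [-74.9  17. ] 0.06074908204673765 F local [ 0.37 -0.73] -0.2620850353365267
```

Emit:
{"name": "play_rows", "arguments": {"targets": [[1,0,0,0,0,0],[2,0,0,0,0,0],[3,0,0,0,0,0],[3,0,0,0,0,0]]}}

```text
clock: 13.3
eef_pos: [0.5541, 0.0953, 0.0608]
orientation: [3.142, 0.0, 1.756]
contact_force: [0.3, -1.6, 0.0]
grip_width: 0.0001
grasp_force: 0.3
```

Emit:
{"name": "play_rows", "arguments": {"targets": [[0.5,0,0,0,0,0],[1,0,0,0,0,0],[1,0,0,0,0,0]]}}

```text
clock: 13.6
eef_pos: [0.5539, 0.0962, 0.0607]
orientation: [-3.142, 0.0, 1.756]
contact_force: [0.5, -0.9, 0.1]
grip_width: 0.0002
grasp_force: 0.5
```

Emit:
{"name": "play_rows", "arguments": {"targets": [[0.5,0,0,0,0,0],[1,0,0,0,0,0],[1,0,0,0,0,0]]}}

```text
clock: 13.9
eef_pos: [0.5537, 0.097, 0.0608]
orientation: [-3.142, 0.0, 1.756]
contact_force: [0.0, -3.2, -0.2]
grip_width: -0.0
grasp_force: 1.8
```

Emit:
{"name": "play_rows", "arguments": {"targets": [[0.5,0,0,0,0,0],[1,0,0,0,0,0],[1,0,0,0,0,0]]}}

```text
clock: 14.2
eef_pos: [0.5537, 0.0972, 0.0608]
orientation: [3.142, 0.001, 1.756]
contact_force: [0.2, -11.2, -0.9]
grip_width: 0.0001
grasp_force: 5.5
```

The shutter is against its shut stop; now retreat.

Emit:
{"name": "play_rows", "arguments": {"targets": [[0,0,0,0,0,0],[-4,0,0,0,0,0],[-10,0,0,0,0,0],[-10,0,-30,0,0,0],[-10,0,-70,0,0,0]]}}

```text
clock: 14.7
eef_pos: [0.5546, 0.088, 0.1301]
orientation: [-3.138, -0.001, 1.756]
contact_force: [0.5, -0.4, -0.2]
grip_width: 0.0001
grasp_force: 0.0
```

Emit:
{"name": "play_rows", "arguments": {"targets": [[-40,0,-40,0,0,0],[-80,0,-60,0,0,0],[-120,0,-70,0,0,0],[-150,0,-70,0,0,0],[-150,0,-70,0,0,0]]}}

```text
clock: 15.2
eef_pos: [0.5835, -0.0624, 0.2012]
orientation: [3.14, 0.001, 1.753]
contact_force: [0.1, 0.7, -0.3]
grip_width: 0.0003
grasp_force: 0.0
```

```bash
python3 st.py; python3 - <<'E'
from h import *
cv2.imwrite("pics/scene5.png",cv2.resize(snapshot("scene")[140:300,100:330,::-1],None,fx=3.4,fy=3.4,interpolation=cv2.INTER_CUBIC))
E
```

```text
local [ -75.4 -140.3] 0.2011550083811088 F local [0.26 0.61] -0.3386957919980623
```

View pics/scene5.png

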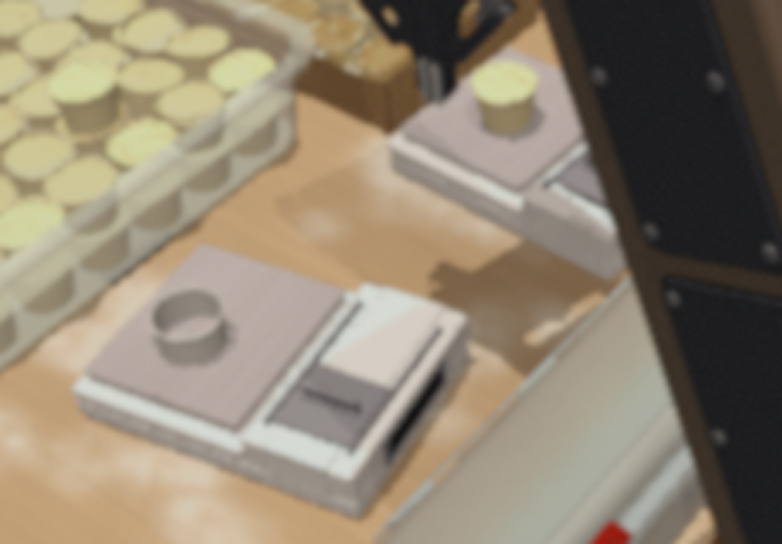

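The shutter is shut, with its rib near (335,400), and the ring and the cup are undisturbed. The arm is clear.

```bash
python3 -c "
from station import *
print(job_done())"
```

```text
the job is handed in; nothing more can be done
None
```

I slid the ring scale's shutter fully open, held its key down on the stop for about 1.3 s, let it spring back and pushed the shutter shut, then handed the job in at about 15 s; no verdict came back, the peak force I read was 34 N (limit 40), and the ring and custard cup looked undisturbed in the last picture.

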